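Seat the sensor board of a balance controller

ROBOT

A 7-joint arm with a two-finger parallel gripper is mounted at the origin on the work surface. World frame = base frame: x ahead of the robot, y to its left, z up, the work surface at z = 0. Lengths are in mm, angles in rad, forces in N, time in s.
With the tool pointing down it reaches from about 400 to 875 mm from the base axis. Payload 4.4 kg.
Tool frame: the origin (TCP) lies on the centre line of the jaws, within the pads' length; the fingertips stand 25 mm ahead of it and the grasp point (between the pads) lies 6 mm ahead of it (ctrl.finger_overhang is the distance from the TCP to the fingertips, in mm); z points along the fingers, y is the line along which they close (so a half turn about z gives the same grasp; the last joint's range is limited). The gripper opens to 85 mm and grips with 20 to 120 N. Pads are 22 mm wide; open, the fingers measure 114 mm over their backs; the gripper's body (76 mm by 85 mm) begins 54 mm behind the grasp point. The pads swing forward as they close: fully open they stand 13 mm farther back than shut.
Start: joints at [-1.35, 0.628, 0.038, 1.517, -0.027, 0.996, -0.02], TCP at [183.851, 623.471, 256.313] pointing down, gripper open.
Joint ranges: [-3.06, 3.06], [-0.37, 2.12], [-1.25, 1.32], [0.18, 2.47], [-1.1, 4.24], [0.23, 1.98], [-2.94, 2.94]. Speed limits (rad/s): [2.57, 2.57, 3.14, 3.14, 3.14, 3.14, 3.14].

INTERFACE

Orientations are given as [roll, pitch, yaw] about the fixed x, y, z axes, in that order (R = Rz(yaw) Ry(pitch) Rx(roll)).
In Python, from cell import ctrl gives the robot as it stands. The module is installed in compiled form; this text tells all that it offers.
- The arm moves only by the tool play_rows, never from a script. Its argument "targets" is a list of rows, each a list of 5 numbers: the closure, from 0 (fully open) to 1 (shut), then the shift along the tool's x, y, z in cm, then the turn about the tool's z in degrees. In form: [[gripper, dx, dy, dz, spin], ...]. A call has 1 to 10 rows; each row is the pose to reach, as a shift and turn from the pose commanded when the call began, along the tool's axes at that moment; what a row does not reach only later rows make up. A row lasts 1/10 s, in which the tool goes at most 50 mm and 8.59 degrees, less where a joint would pass 70% of its speed; a pose out of reach is approached as far as the arm can. A call with a gripper value outside its range is refused whole. The fingers move at their own pace and stop on an object; the grip force is fixed at half the most. Time passes only in rows, so rows that repeat a pose let the fingers close. It gives the time, the measured TCP pose, the force, the opening and the grip force at its end, in the units of the state.
- ctrl.read_state(): the state, without advancing time (a new reading comes with each control period).
- ctrl.get_image(name): name is "scene" or "top"; returns (picture, depth): 420x560x3 uint8, red, green, blue; 420x560 float32, mm along the optical axis (not along the pixel's ray), 0 where there is no reading.
- ctrl.calibration(name): a dict with "vfov" (degrees; the focal length in pixels is half the picture's height over the tangent of half this angle, whatever the lens; pixels are square), "cx", "cy" (the principal point, pixels), "extrinsics" (4x4, takes a point from camera to world coordinates). Camera axes: x right, y down, z forward; pixel columns grow to the right and rows downward; lengths in mm; the calibration is good to about 2 mm. A picture is of the moment at which its call begins. calibration takes no time and is no camera call.
- ctrl.finish_job(): hands the job in; it is judged then, once.
Trained networks look in the newest picture that a camera, given by its name, has taken for a name from the list of things; names that differ only in an ending like _2 or _b are one class to them, and where a whole thing is asked for, a point or a joint stands for the part that bears it (a point fixed in the world has none). Each returns a list of dicts, best first, with "confidence" (0 to 1); they miss things now and then, are a little off and sometimes report something else, mostly with a low value. They report only what shows in the picture. A call takes as long as a camera call. They do not tell look-alikes from the thing itself.
- ctrl.search_frame(camera, name): "bbox" ([left, top, right, bottom] in pixels, round what is visible of it).
- ctrl.trace(camera, name): "pixels" (420x560 bool, what is visible of it) and "bbox" ([left, top, right, bottom] in pixels, round what is visible of it).
The state is a dict: "clock": time; "qpos": joint angles; "qd": joint speeds; "tau": joint torques, N m; "eef_pos": TCP position; "tool_rot": TCP orientation; "force": force on the tool from outside, world axes, zero at the start; "torque": the same for the moment, N m; "width": finger opening in mm; "gripper_force": force on a finger pad.
Only numpy, scipy, OpenCV 4.12 (cv2) and the standard library are available. Lean on these libraries where they do the work, as an engineer would, in place of code of your own. Each camera call takes 0.05 s, during which the arm holds its last target. There are 200 camera calls.

TASK

Push the green sensor board all the way in along the two guides of its cradle while the levers stand open. Then swing both yellow levers of that cradle fully in across the board's front plate, so that they seat the board and hold it, and take the hand away.

Things in the scene. Friction and masses are not known exactly. Their poses are not given: they have to be found in the camera images.
- board_face (a point): Front face centre of the green board's upright plate (84 mm wide, 4 thick, 24 to 62 mm above the bench; this point 44). Axes: +x the way in, z up. Behind it a green circuit card 100 long, 90 wide, 4 thick with chips, 0.15 to 0.25 kg, flat in the guides, drawn out 40 to 60 mm; slides with 1 or 2 N. A like cradle holds a blue board: not that one.
- cradle: Fixed cradle of the green board: aluminium base 150 mm wide, x -65 to 160, two grey guides at y +-36 to 52, up to 30 mm high (37 beyond x 5), white case at the far end. Origin: bench height, on the centreline, under the plate's front face when home. +x the way in (away from the robot), y left, z up. A sprung connector takes 3 N over the last 9 mm and pushes the free board back some 6 mm.
- cradle_lever_left (a joint): Yellow bar lever at the cradle's left (+y) front corner: 55 mm long from its pivot, 10 thick, underside 40 and top 62 mm above the bench. Vertical pivot at cradle x -5, y 66 mm. Rad: 0 = fully in, across the plate, pointing to the centreline; grows outwards, 1.57 points to cradle -x. Starts 1.45 to 1.9, stays where left; 2 N at the tip swings it, 4 N near the end.
- cradle_lever_right (a joint): Yellow bar lever at the cradle's right (-y) front corner: 55 mm long from its pivot, 10 thick, underside 40 and top 62 mm above the bench. Vertical pivot at cradle x -5, y -66 mm. Rad: 0 = fully in, across the plate, pointing to the centreline; grows outwards, 1.57 points to cradle -x. Starts 1.45 to 1.9, stays where left; 2 N at the tip swings it, 4 N near the end.
There are look-alikes about, which are no part of the job. What is shaped like the part that bears board_face but orange is not meant.

How it is judged:
By the outcome, as a careful person would: the job done as asked, in the order asked, and still so for the second after the job is handed in, with the robot touching nothing.
It also fails if it takes over 50 s, if anything falls off the work surface, if the arm or the gripper's body presses on something with over 40 N, if the wrist force passes 120 N, or if a joint passes its speed limit or range.

## Working session

There is one attempt and no reset: what is moved stays moved. The work goes in short steps, Python scripts to look and compute and a tool call to move; the robot and the scene stay as the last step left them, time stands still between calls to the robot, and variables do not carry over. Pictures are saved under pics/ and viewed, at most 10 in all, crops included, and the job is handed in when it is done.

Besides the shell and the picture viewer there is one more tool, called after "Call:" as a command line: name --pt "numbers of a row" for each row, then --argument value for the rest. play_rows: Moves the arm, as the interface text tells. Its arguments: {"type":"object","properties":{"targets":{"type":"array"}},"required":["targets"]}

```bash
mkdir -p pics; cat > h.py <<'E'
import numpy as np, cv2
from cell import ctrl
def cloud(cam, depth):
    c=ctrl.calibration(cam); f=210/np.tan(np.radians(c["vfov"])/2)
    v,u=np.mgrid[0:420,0:560]
    P=np.stack([(u-c["cx"])/f*depth,(v-c["cy"])/f*depth,depth,np.ones_like(depth)],-1)
    return (P@np.array(c["extrinsics"]).T)[...,:3]
def snap(cam,name=None):
    im,d=ctrl.get_image(cam)
    if name: cv2.imwrite(f"pics/{name}.png",im[...,::-1])
    return im,cloud(cam,d),d
E
python3 - <<'E'
from h import *
for cam in("top","scene"):
    im,P,d=snap(cam,cam)
    np.savez(cam+".npz",im=im,P=P,d=d)
    for n in("board_face","cradle","cradle_lever_left","cradle_lever_right"):
        for r in ctrl.trace(cam,n):
            m=r["pixels"]&(d>0)
            print(cam,n,r["bbox"],round(r["confidence"],2),np.median(P[m],0).round(),im[m].mean(0).round())
a=cv2.imread("pics/top.png");b=cv2.imread("pics/scene.png")
s=ctrl.read_state();print(s["eef_pos"],s["tool_rot"],s["width"],s["clock"])
E
```

```text
top board_face [84.0, 107.7, 150.7, 172.0] 0.79 [658. 360.   5.] [197. 155.  93.]
top board_face [181.4, 159.0, 233.3, 215.4] 0.7 [561. 175.  29.] [128. 190. 142.]
top board_face [114.7, 250.5, 179.8, 307.3] 0.61 [391. 298.   5.] [193. 152.  93.]
top board_face [217.7, 240.9, 283.6, 312.5] 0.57 [395.  97.   5.] [205. 170. 107.]
top board_face [165.8, 178.6, 180.9, 215.9] 0.57 [550. 242.  61.] [197. 192. 110.]
top cradle [164.9, 95.4, 261.5, 222.8] 0.62 [653. 163.  36.] [180. 181. 175.]
top cradle_lever_left [165.7, 180.3, 179.5, 213.1] 0.49 [550. 242.  61.] [195. 191. 110.]
top cradle_lever_right [237.3, 182.9, 244.5, 219.3] 0.81 [539. 111.  62.] [212. 210. 134.]
scene board_face [219.2, 159.7, 269.6, 196.3] 0.9 [399.  95.   5.] [228. 145.  20.]
scene board_face [294.6, 159.7, 354.9, 205.6] 0.89 [558. 179.  30.] [ 51. 175.  78.]
scene board_face [271.3, 121.9, 323.1, 156.6] 0.86 [399. 294.   6.] [208. 123.  20.]
scene board_face [322.8, 149.2, 348.0, 171.1] 0.68 [551. 241.  58.] [202. 178.   0.]
scene board_face [381.3, 158.2, 426.5, 186.3] 0.57 [665. 353.   7.] [220. 130.  22.]
scene cradle [284.0, 149.0, 412.3, 257.1] 0.89 [680. 124.  42.] [177. 175. 156.]
scene cradle [283.3, 180.4, 307.6, 201.0] 0.61 [540. 109.  59.] [205. 184.   2.]
scene cradle_lever_left [321.9, 149.2, 345.8, 171.7] 0.74 [554. 241.  57.] [195. 172.   2.]
scene cradle_lever_right [281.7, 178.6, 306.8, 200.6] 0.64 [542. 109.  58.] [202. 180.   4.]
[183.85104606 623.45479969 256.28272184] [-3.14154938e+00 -4.66382248e-05  2.85470913e+00] 85.58913464133667 0.5
```

View pics/top.png

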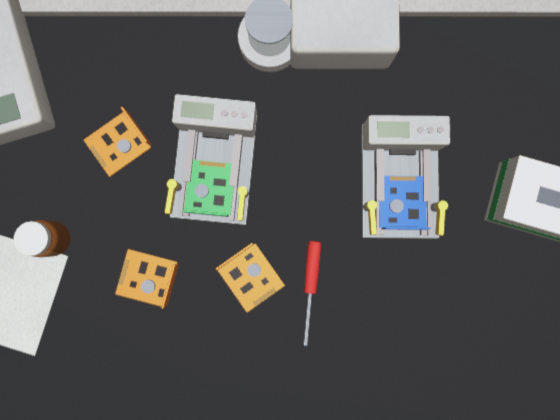

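View pics/scene.png

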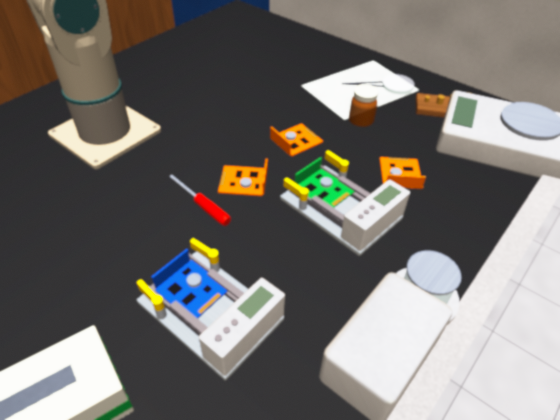

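The green board with yellow levers is at top (208,188). The blue one at (403,203) is the wrong board, and the orange look-alikes at (117,142), (147,278) and (250,277) lie loose. I'll confirm with a crop and measure the cradle.

```bash
python3 - <<'E'
from h import *
t=np.load("top.npz");s=np.load("scene.npz")
a=cv2.resize(t["im"][85:235,150:275],None,fx=4,fy=4,interpolation=2)[...,::-1]
cv2.imwrite("pics/crop.png",a)
for n,z in(("top",t),("scene",s)):
    P=z["P"];hsv=cv2.cvtColor(z["im"],cv2.COLOR_RGB2HSV)
    near=(abs(P[...,0]-600)<150)&(abs(P[...,1]-180)<110)&(z["d"]>0)
    y=cv2.inRange(hsv,(24,90,120),(34,255,255))>0
    g=cv2.inRange(hsv,(40,80,60),(85,255,255))>0
    k,l,st,c=cv2.connectedComponentsWithStats((y&near&(P[...,2]>45)).astype(np.uint8))
    for i in range(1,k):
        if st[i,4]<20: continue
        p=P[l==i];p=p[p[:,2]>np.percentile(p[:,2],60)-5] ;r=cv2.minAreaRect(p[:,:2].astype(np.float32))
        print(n,"yellow",st[i],cv2.boxPoints(r).round().tolist(),p[:,2].mean().round())
    for lo,hi in((18,48),(50,75)):
        p=P[g&near&(P[...,2]>lo)&(P[...,2]<hi)]
        if len(p)>8: print(n,"green",lo,len(p),cv2.boxPoints(cv2.minAreaRect(p[:,:2].astype(np.float32))).round().tolist(),np.median(p,0).round())
    grey=(hsv[...,1]<60)&(hsv[...,2]>90)
    for nm,lo,hi in(("base",-2,14),("guide",24,34),("guide2",34,43),("case",45,120)):
        m=(grey&near&(P[...,2]>lo)&(P[...,2]<hi)).astype(np.uint8)
        p=P[m>0]
        if len(p)>8: print(n,nm,len(p),cv2.boxPoints(cv2.minAreaRect(p[:,:2].astype(np.float32))).round().tolist(),np.median(p,0).round())
E
```

```text
top yellow [165 179  13  35 228] [[516.0, 235.0], [578.0, 231.0], [579.0, 249.0], [517.0, 253.0]] 62.0
top yellow [237 187  11  34 195] [[503.0, 103.0], [563.0, 101.0], [564.0, 117.0], [504.0, 118.0]] 62.0
top green 18 1642 [[510.0, 135.0], [612.0, 125.0], [620.0, 214.0], [519.0, 224.0]] [563. 175.  28.]
top green 50 105 [[510.0, 138.0], [514.0, 138.0], [522.0, 218.0], [518.0, 219.0]] [516. 178.  62.]
top base 2418 [[495.0, 103.0], [745.0, 82.0], [758.0, 252.0], [509.0, 272.0]] [624. 166.  12.]
top guide 671 [[502.0, 105.0], [712.0, 85.0], [726.0, 229.0], [515.0, 249.0]] [563. 160.  30.]
top guide2 993 [[504.0, 102.0], [714.0, 84.0], [727.0, 227.0], [516.0, 245.0]] [622. 186.  37.]
top case 2667 [[502.0, 109.0], [720.0, 83.0], [738.0, 232.0], [520.0, 258.0]] [696. 160.  82.]
scene yellow [326 150  23  17 141] [[516.0, 245.0], [579.0, 231.0], [583.0, 247.0], [520.0, 261.0]] 62.0
scene yellow [284 178  25  20 168] [[503.0, 108.0], [567.0, 100.0], [569.0, 117.0], [506.0, 126.0]] 62.0
scene green 18 1035 [[512.0, 130.0], [616.0, 119.0], [626.0, 218.0], [522.0, 229.0]] [563. 179.  30.]
scene green 50 148 [[485.0, 207.0], [528.0, 98.0], [567.0, 114.0], [523.0, 222.0]] [519. 179.  59.]
scene base 1159 [[487.0, 106.0], [723.0, 83.0], [743.0, 287.0], [507.0, 310.0]] [624. 111.  12.]
scene guide 403 [[506.0, 102.0], [725.0, 84.0], [737.0, 231.0], [518.0, 249.0]] [647. 132.  30.]
scene guide2 665 [[533.0, 95.0], [728.0, 84.0], [736.0, 231.0], [542.0, 242.0]] [625. 137.  38.]
scene case 2133 [[669.0, 88.0], [723.0, 83.0], [737.0, 234.0], [683.0, 239.0]] [709. 144.  82.]
```

View pics/crop.png

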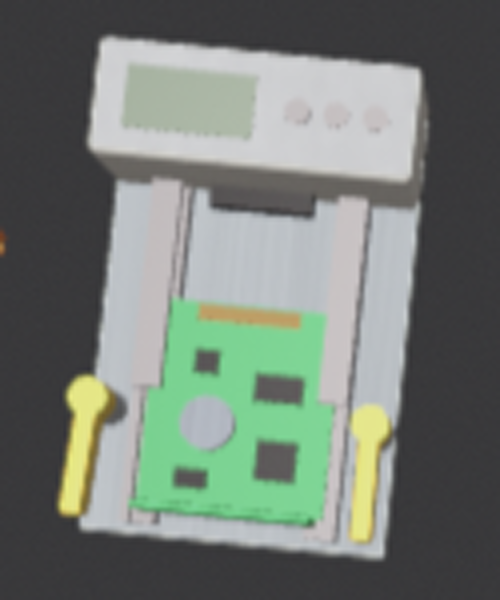

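The crop confirms it: green board in its cradle, plate edge near crop (220,515), both yellow levers open, pivots near crop (88,390) and (372,425). I estimate the origin at (568, 174.5), yaw about -0.09, and the board drawn out about 54 mm. Next I move to a point above the front of the plate.

Call:
play_rows --pt "1 -4 -3.4 0 -4" --pt "1 -8.2 -6.8 0 -8" --pt "1 -12.2 -10.2 0 -11.3" --pt "1 -16.3 -13.6 0 -11.3" --pt "1 -20.4 -17 0 -11.3" --pt "1 -24.4 -20.4 0 -11.3" --pt "1 -28.5 -23.8 0 -11.3" --pt "1 -32.6 -27.1 0 -11.3" --pt "1 -36.6 -30.5 0 -11.3" --pt "1 -40.7 -33.9 0 -11.3"

```text
clock: 1.5
eef_pos: [462.8, 206.1, 256.7]
tool_rot: [3.141, 0.001, 3.052]
force: [1.0, -0.3, 0.5]
width: 0.0
gripper_force: 0.0
```

Call:
play_rows --pt "1 0 0 2 0" --pt "1 0 0 5 0" --pt "1 0 0 8 0" --pt "1 0 0 11 0" --pt "1 0 0 11 0" --pt "1 0 0 11 0" --pt "1 0 0 11 0"

```text
clock: 2.2
eef_pos: [462.8, 208.4, 147.8]
tool_rot: [3.14, 0.002, 3.052]
force: [0.2, 0.9, 0.3]
width: -0.1
gripper_force: 0.0
```

```bash
python3 - <<'E'
from h import *
s=ctrl.read_state();print(ctrl.finger_overhang,s["eef_pos"],s["tool_rot"],s["width"],s["force"],s["clock"])
im,P,d=snap("scene")
cv2.imwrite("pics/s2.png",cv2.resize(im[60:270,210:440],None,fx=3,fy=2.8)[:600,:800,::-1])
E
```

```text
25.0 [462.84244832 208.39959868 147.77042617] [3.14010333e+00 2.36114248e-03 3.05203754e+00] -0.08990760272429439 [0.23074846 0.92774359 0.28423863] 2.2
```

View pics/s2.png

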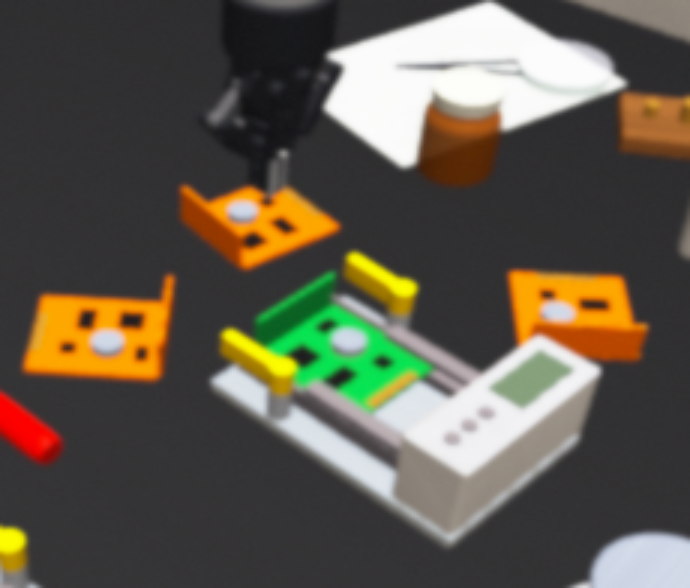

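The arm is shut and hovering at crop (270,170), short and to the left of the plate. The board and levers are undisturbed. I'll correct and lower, then approach.

Call:
play_rows --pt "1 -0.9 -1.2 2 0" --pt "1 -1.8 -2.4 4 0" --pt "1 -1.8 -2.4 6.5 0" --pt "1 -1.8 -2.4 8.7 0" --pt "1 -1.8 -2.4 8.7 0" --pt "1 -1.8 -2.4 8.7 0"

```text
clock: 2.85
eef_pos: [478.2, 182.7, 60.3]
tool_rot: [3.141, 0.001, 3.052]
force: [0.9, 0.0, 0.8]
width: -0.2
gripper_force: 0.0
```

Call:
play_rows --pt "1 -1 0 0 0" --pt "1 -2 0 0 0" --pt "1 -2.8 0 0 0" --pt "1 -3.4 0 0 0" --pt "1 -4 0 0 0" --pt "1 -4.6 0 0 0" --pt "1 -5.2 0 0 0" --pt "1 -5.8 0 0 0" --pt "1 -6 0 0 0" --pt "1 -6 0 0 0"

```text
clock: 3.85
eef_pos: [538.1, 176.9, 59.3]
tool_rot: [3.141, 0.001, 3.052]
force: [-0.2, 0.5, -0.4]
width: -0.1
gripper_force: 0.0
```

```bash
python3 - <<'E'
from h import *
s=ctrl.read_state();print(s["eef_pos"],s["force"],s["clock"])
im,P,d=snap("top","t3")
cv2.imwrite("pics/t3.png",cv2.resize(im[85:235,150:275],None,fx=4,fy=4,interpolation=2)[...,::-1])
E
```

```text
[538.07669348 176.90592239  59.26302973] [-0.23634476  0.46375948 -0.43842763] 3.85
```

View pics/t3.png

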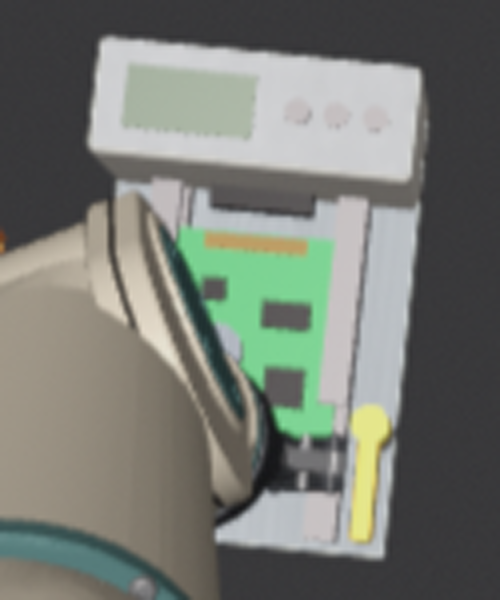

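The board has slid in: its connector edge went from crop row 315 to 240, about 37 mm, leaving about 17 mm. The right lever is still open. I'll push on gently.

Call:
play_rows --pt "1 -0.3 0 0 0" --pt "1 -0.6 0 0 0" --pt "1 -0.9 0 0 0" --pt "1 -1.2 0 0 0" --pt "1 -1.4 0 0 0" --pt "1 -1.4 0 0 0"

```text
clock: 4.5
eef_pos: [551.5, 175.7, 59.2]
tool_rot: [3.142, 0.0, 3.052]
force: [-0.6, -0.2, -0.8]
width: 0.2
gripper_force: 0.3
```

Call:
play_rows --pt "1 -0.1 0 0 0" --pt "1 -0.2 0 0 0" --pt "1 -0.3 0 0 0" --pt "1 -0.3 0 0 0"

```text
clock: 4.9
eef_pos: [554.0, 175.6, 59.3]
tool_rot: [-3.142, -0.001, 3.052]
force: [-2.5, 0.5, 1.3]
width: -0.2
gripper_force: 1.5
```

Call:
play_rows --pt "1 -0.1 0 0 0" --pt "1 -0.2 0 0 0" --pt "1 -0.2 0 0 0"

```text
clock: 5.2
eef_pos: [556.1, 175.4, 59.3]
tool_rot: [3.142, -0.001, 3.052]
force: [-4.0, 0.8, 1.3]
width: 0.4
gripper_force: 2.0
```

Call:
play_rows --pt "1 -0.1 0 0 0" --pt "1 -0.2 0 0 0" --pt "1 -0.2 0 0 0"

```text
clock: 5.5
eef_pos: [557.9, 175.2, 59.2]
tool_rot: [-3.141, -0.001, 3.052]
force: [-4.9, 1.6, 2.9]
width: -0.3
gripper_force: 2.5
```

Call:
play_rows --pt "1 -0.1 0 0 0" --pt "1 -0.15 0 0 0" --pt "1 -0.15 0 0 0"

```text
clock: 5.8
eef_pos: [557.9, 175.2, 59.3]
tool_rot: [-3.141, -0.004, 3.053]
force: [-8.2, 0.7, 4.3]
width: 0.0
gripper_force: 4.0
```

Call:
play_rows --pt "1 -0.1 0 0 0" --pt "1 -0.2 0 0 0" --pt "1 -0.2 0 0 0"

```text
clock: 6.1
eef_pos: [558.1, 175.2, 59.1]
tool_rot: [-3.14, -0.007, 3.053]
force: [-11.5, 1.9, 7.7]
width: -0.1
gripper_force: 5.8
```

The board hit a hard stop at the home depth. Now I retreat, lift, and cross to the outside of the left lever.

Call:
play_rows --pt "1 1.5 0 0 0" --pt "1 4 0 -1 0" --pt "1 4 0 -4 0" --pt "1 4 0 -7 0" --pt "1 4 2.5 -7 0" --pt "1 4 6.5 -7 0" --pt "1 4 10 -7 0" --pt "1 4 10 -4 0" --pt "1 4 10 -0.8 0" --pt "1 4 10 -0.8 0"

```text
clock: 7.1
eef_pos: [530.0, 276.7, 64.0]
tool_rot: [-3.138, -0.003, 3.052]
force: [-1.0, -0.5, -0.7]
width: -0.2
gripper_force: 0.0
```

```bash
cat > c.py <<'E'
from h import *
def cr(p):
    w=-0.09;d=np.array(p[:2])-[568,174.5]
    return (d@[np.cos(w),np.sin(w)]).round(1),(d@[-np.sin(w),np.cos(w)]).round(1)
E
python3 - <<'E'
from c import *
s=ctrl.read_state();print(cr(s["eef_pos"]),s["eef_pos"],s["force"],s["clock"])
im,P,d=snap("scene")
cv2.imwrite("pics/s4.png",cv2.resize(im[100:260,260:430],None,fx=4,fy=3.7)[:600,:800,::-1])
E
```

```text
(np.float64(-47.1), np.float64(98.4)) [529.95619726 276.74832622  64.00528059] [-0.97231716 -0.54754217 -0.68888579] 7.1
```

View pics/s4.png

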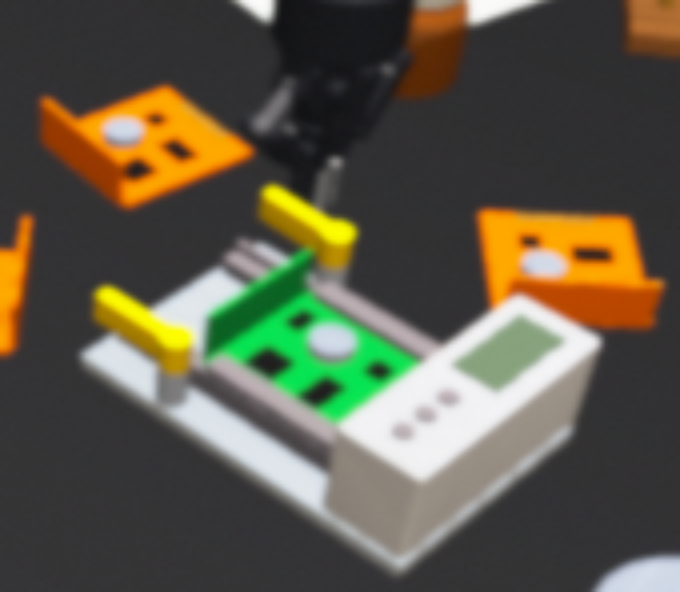

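The board is near home (sprung back slightly) with its plate between the pivots. The gripper stands outside the left lever at crop (325,180). Now I swing the lever.

Call:
play_rows --pt "1 0 -0.8 -0.4 0" --pt "1 0.1 -1.4 -0.4 0" --pt "1 0.2 -2 -0.4 0" --pt "1 0.4 -2.6 -0.4 0" --pt "1 0.4 -3.2 -0.4 0" --pt "1 0.4 -3.8 -0.4 0" --pt "1 0.3 -4.35 -0.4 0" --pt "1 0.1 -4.9 -0.4 0" --pt "1 -0.2 -5.5 -0.4 0" --pt "1 -0.2 -5.5 -0.4 0"

```text
clock: 8.15
eef_pos: [528.0, 221.0, 71.0]
tool_rot: [-3.14, -0.001, 3.05]
force: [-0.2, 1.2, 0.7]
width: 0.0
gripper_force: 0.2
```

Call:
play_rows --pt "1 -0.3 -0.4 0 0" --pt "1 -0.6 -0.7 0 0" --pt "1 -0.9 -0.95 0 0" --pt "1 -1.2 -1.15 0 0" --pt "1 -1.5 -1.35 0 0" --pt "1 -1.8 -1.5 0 0" --pt "1 -1.8 -1.5 0 0"

```text
clock: 8.85
eef_pos: [544.6, 206.0, 71.1]
tool_rot: [-3.141, -0.0, 3.052]
force: [-1.2, 0.7, -0.6]
width: 0.2
gripper_force: 1.0
```

```bash
python3 - <<'E'
from c import *
s=ctrl.read_state();print(cr(s["eef_pos"]),s["eef_pos"],s["force"],s["clock"])
im,P,d=snap("scene")
cv2.imwrite("pics/s5.png",cv2.resize(im[100:260,260:430],None,fx=4,fy=3.7)[:600,:800,::-1])
E
```

```text
(np.float64(-26.2), np.float64(29.2)) [544.56168237 205.97361382  71.13531659] [-1.21408508  0.74007767 -0.64024394] 8.85
```

View pics/s5.png

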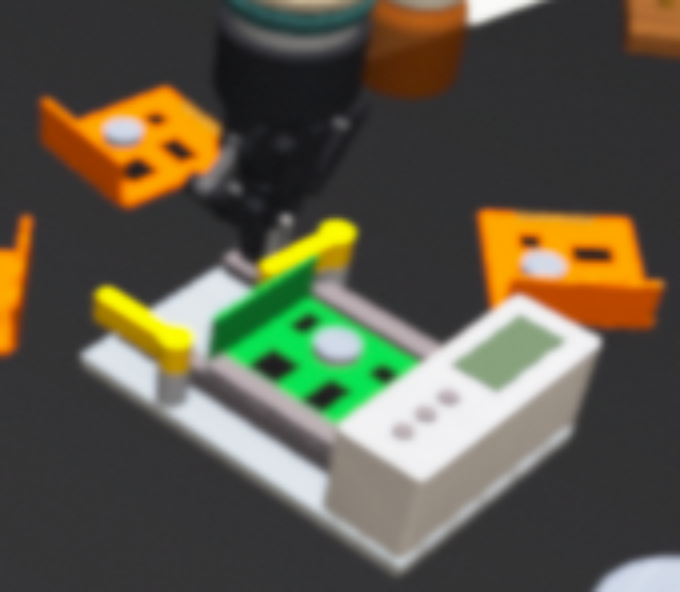

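The left lever is now nearly across the plate (crop 305,250). I push on to its stop.

Call:
play_rows --pt "1 -0.2 0 0 0" --pt "1 -0.4 0 0 0" --pt "1 -0.5 0 0 0" --pt "1 -0.5 0 0 0"

```text
clock: 9.3
eef_pos: [549.0, 204.8, 71.1]
tool_rot: [-3.14, -0.001, 3.051]
force: [-5.1, -1.3, 0.9]
width: 0.3
gripper_force: 2.0
```

Call:
play_rows --pt "1 -0.1 0 0 0" --pt "1 -0.2 0 0 0" --pt "1 -0.3 0 0 0" --pt "1 -0.3 0 0 0"

```text
clock: 9.7
eef_pos: [550.0, 204.6, 71.0]
tool_rot: [-3.139, -0.005, 3.052]
force: [-9.1, -1.3, 5.1]
width: -0.3
gripper_force: 4.1
```

Call:
play_rows --pt "1 -0.15 0 0 0" --pt "1 -0.3 0 0 0" --pt "1 -0.3 0 0 0"

```text
clock: 10.0
eef_pos: [550.5, 204.5, 70.9]
tool_rot: [-3.138, -0.01, 3.052]
force: [-13.5, -2.0, 9.2]
width: 0.3
gripper_force: 6.5
```

The left lever has seated against a hard stop. Now I go over to the outside of the right lever.

Call:
play_rows --pt "1 1.5 0 0 0" --pt "1 3.2 0 -1 0" --pt "1 3.2 0 -4.5 0" --pt "1 3.2 -3 -6 0" --pt "1 3.2 -6.5 -6 0" --pt "1 3.2 -10 -6 0" --pt "1 3.2 -12.7 -6 0" --pt "1 3.2 -12.7 -3 0" --pt "1 3.2 -12.7 0.2 0" --pt "1 3.2 -12.7 0.2 0"

```text
clock: 11.0
eef_pos: [511.8, 81.0, 66.9]
tool_rot: [-3.14, -0.002, 3.051]
force: [-0.8, 0.1, 1.0]
width: 0.1
gripper_force: 0.0
```

```bash
python3 - <<'E'
from c import *
s=ctrl.read_state();print(cr(s["eef_pos"]),s["eef_pos"],s["force"],s["clock"])
im,P,d=snap("scene")
cv2.imwrite("pics/s6.png",cv2.resize(im[100:260,260:430],None,fx=4,fy=3.7)[:600,:800,::-1])
E
```

```text
(np.float64(-47.5), np.float64(-98.2)) [511.8403649   80.98038825  66.85561519] [-0.7673017   0.11515856  0.96364022] 11.0
```

View pics/s6.png

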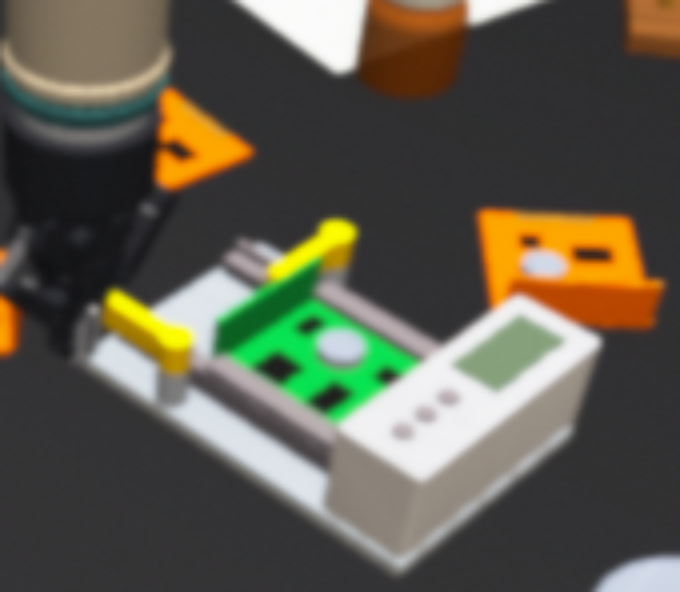

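The left lever lies across the plate at crop (310,250). The gripper stands outside the right lever at crop (75,330). Now the mirrored swing.

Call:
play_rows --pt "1 0 0.8 -0.3 0" --pt "1 0.1 1.4 -0.3 0" --pt "1 0.2 2 -0.3 0" --pt "1 0.4 2.6 -0.3 0" --pt "1 0.4 3.2 -0.3 0" --pt "1 0.4 3.8 -0.3 0" --pt "1 0.3 4.35 -0.3 0" --pt "1 0.1 4.9 -0.3 0" --pt "1 -0.2 5.5 -0.3 0" --pt "1 -0.2 5.5 -0.3 0"

```text
clock: 12.05
eef_pos: [519.5, 138.1, 72.2]
tool_rot: [3.14, 0.0, 3.053]
force: [-0.6, -0.5, -0.3]
width: 0.1
gripper_force: 0.2
```

Call:
play_rows --pt "1 -0.3 0.4 0 0" --pt "1 -0.6 0.7 0 0" --pt "1 -0.9 0.95 0 0" --pt "1 -1.2 1.15 0 0" --pt "1 -1.5 1.35 0 0" --pt "1 -1.8 1.5 0 0" --pt "1 -1.8 1.5 0 0"

```text
clock: 12.75
eef_pos: [539.1, 150.4, 72.3]
tool_rot: [3.141, 0.001, 3.052]
force: [-1.2, -0.6, -0.6]
width: 0.0
gripper_force: 0.5
```

Call:
play_rows --pt "1 -0.2 0 0 0" --pt "1 -0.4 0 0 0" --pt "1 -0.6 0 0 0" --pt "1 -0.7 0 0 0" --pt "1 -0.7 0 0 0"

```text
clock: 13.25
eef_pos: [544.5, 150.6, 72.3]
tool_rot: [3.14, -0.002, 3.053]
force: [-5.9, 3.0, 0.8]
width: 0.0
gripper_force: 2.4
```

```bash
python3 - <<'E'
from c import *
s=ctrl.read_state();print(cr(s["eef_pos"]),s["eef_pos"],s["force"],s["clock"])
E
```

```text
(np.float64(-21.3), np.float64(-25.9)) [544.50267752 150.57903003  72.32479194] [-5.92106954  3.04017972  0.83567985] 13.25
```

Call:
play_rows --pt "1 -0.15 0 0 0" --pt "1 -0.3 0 0 0" --pt "1 -0.3 0 0 0"

```text
clock: 13.55
eef_pos: [545.0, 150.6, 72.2]
tool_rot: [3.141, -0.007, 3.054]
force: [-8.7, 4.3, 5.1]
width: 0.1
gripper_force: 4.8
```

Call:
play_rows --pt "1 -0.15 0 0 0" --pt "1 -0.3 0 0 0" --pt "1 -0.3 0 0 0"

```text
clock: 13.85
eef_pos: [545.3, 150.6, 72.1]
tool_rot: [-3.141, -0.012, 3.054]
force: [-14.7, 4.7, 9.9]
width: -0.0
gripper_force: 7.4
```

Call:
play_rows --pt "1 1 0 0 0" --pt "1 3 0 0 0" --pt "1 5 0 -1 0" --pt "1 7 0 -4 0" --pt "1 9 0 -8 0" --pt "1 9 0 -12 0" --pt "1 9 4 -14 0" --pt "1 9 8 -14 0" --pt "1 9 12 -14 0" --pt "1 9 16 -14 0"

```text
clock: 14.85
eef_pos: [477.8, 317.7, 213.4]
tool_rot: [3.139, 0.004, 3.051]
force: [1.2, 0.2, 0.2]
width: -0.2
gripper_force: 0.0
```

```bash
python3 - <<'E'
from c import *
im,P,d=snap("top")
a=cv2.resize(im[85:235,150:275],None,fx=3.2,fy=4,interpolation=2)
im,P,d=snap("scene")
b=cv2.resize(im[125:260,270:400],None,fx=3,fy=4.444)
cv2.imwrite("pics/f.png",np.hstack([a,b])[:600,:800,::-1])
hsv=cv2.cvtColor(im,cv2.COLOR_RGB2HSV)
y=(cv2.inRange(hsv,(24,90,120),(34,255,255))>0)&(abs(P[...,2]-62)<4)&(abs(P[...,0]-560)<70)&(abs(P[...,1]-175)<95)
k,l,st,c=cv2.connectedComponentsWithStats(y.astype(np.uint8))
for i in range(1,k):
    if st[i,4]>15: print(st[i],[cr(q) for q in cv2.boxPoints(cv2.minAreaRect(P[l==i][:,:2].astype(np.float32)))])
print(ctrl.read_state()["clock"])
E
```

```text
[327 160  22  16 113] [(np.float64(-6.8), np.float64(11.2)), (np.float64(11.4), np.float64(12.6)), (np.float64(6.8), np.float64(75.7)), (np.float64(-11.4), np.float64(74.4))]
[300 178  22  18 125] [(np.float64(-15.9), np.float64(-12.9)), (np.float64(-10.3), np.float64(-74.4)), (np.float64(7.1), np.float64(-72.8)), (np.float64(1.5), np.float64(-11.3))]
14.95
```

View pics/f.png

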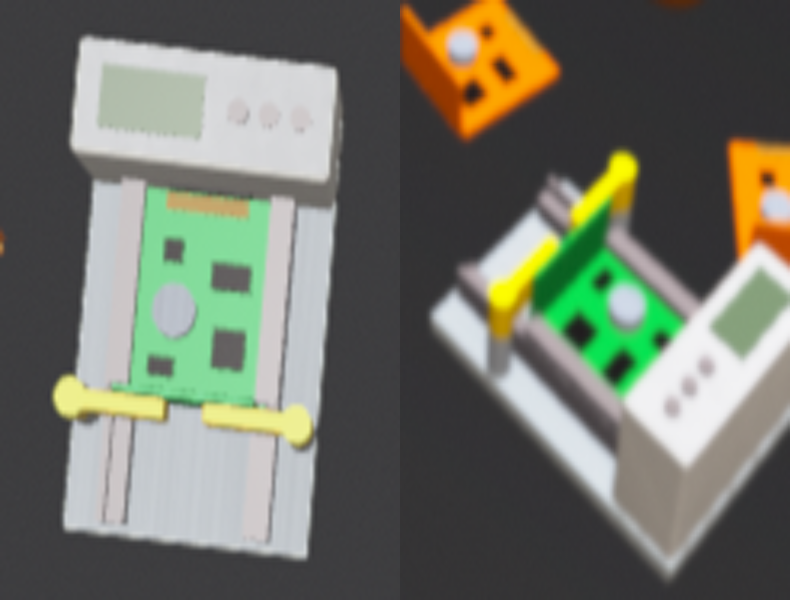

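Both levers lie in line across the plate (left picture, rows 397–425). The board is home and the hand is clear, so I'm handing in.

```bash
python3 -c "
from cell import ctrl
print(ctrl.finish_job())"
```

```text
the job is handed in; nothing more can be done
None
```

The green board is pushed fully home, both yellow levers are swung in across its front plate to their stops, the hand is clear, and the job was handed in at about 15 s of the 50 s allowed.

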